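# Sort washed soft-serve parts through the two-way chute

### The arm

A 7-joint arm with a two-finger parallel gripper is mounted at the origin on the work surface. World frame = base frame: x ahead of the robot, y to its left, z up, the work surface at z = 0. Lengths are in m, angles in degrees, forces in N, time in s.
With the tool pointing down it reaches from about 0.425 to 0.875 m from the base axis. Payload 4.7 kg.
Tool frame: the origin (TCP) lies midway between the tips of the shut fingers; the grasp point (between the pads) lies 19 mm behind it; y points along the fingers, x is the direction in which the jaws open and shut, and the axes are right-handed (so a half turn about y gives the same grasp; the last joint's range is limited). The gripper opens to 87 mm and grips with 3 to 60 N. Pads are 19 mm wide; open, the fingers measure 117 mm over their backs; the gripper's body (75 mm by 190 mm) begins 51 mm behind the grasp point.
Start: joints at [75.063, 18.392, -4.016, 83.108, 1.295, 78.541, -3.26], TCP at [0.176, -0.626, 0.223] pointing down, gripper open.
Joint ranges: [-163.93, 163.93], [-17.29, 119.83], [-79.2, 71.16], [3.27, 140.29], [-89.18, 269.18], [5.43, 117.66], [-154.24, 154.24]. Speed limits (degrees/s): [147.25, 147.25, 180, 180, 180, 180, 180].

### API

Orientations are given as [roll, pitch, yaw] about the fixed x, y, z axes, in that order (R = Rz(yaw) Ry(pitch) Rx(roll)).
In Python, from cell import env gives the robot as it stands.
- The arm moves only by the tool carry_out, never from a script. Its argument "targets" is a list of rows, each a list of 2 entries, a list of its own where there are three numbers: the shift along the tool's x, y, z in mm, then the turn, a rotation vector about the tool's x, y, z in degrees. A call has 1 to 12 rows; each row shifts and turns the commanded pose from where the row before left it, along the tool's axes as they then stand; what a row does not reach is not made up. A row lasts 1/10 s, in which the tool goes at most 50 mm and 8.59 degrees, less where a joint would pass 70% of its speed; a pose out of reach is approached as far as the arm can. A call with a gripper value outside its range is refused whole. "jaw" is the opening, from 0 (shut) to 1 (fully open), set as the call begins (left out, the last holds). The fingers move at their own pace and stop on an object; "squeeze" is the grip in N (left out, the last holds). Time passes only in rows, so rows that do not move let the fingers close. It gives the time, the measured TCP pose, the force and the opening at its end, in the units of the state.
- env.get_obs(): the state, without advancing time (a new reading comes with each control period).
- env.read_camera(name): name is "scene" or "side" or "wrist"; returns the picture (480x640x3 uint8, red, green, blue); there is no depth.
- env.get_calibration(name): a dict with "fx", "fy", "cx", "cy" (pixels), "R" (3x3) and "t" (3): a world point X has camera coordinates R X + t; the wrist camera has in their place "hand_eye" (4x4, takes a point from camera to tool coordinates, whose origin is the TCP and whose axes are the tool frame's). Camera axes: x right, y down, z forward; pixel columns grow to the right and rows downward; lengths in m; the calibration is good to about 2 mm. The wrist camera is an equidistant fisheye: a pixel r from the principal point sees the ray r / f radians off the axis. A picture is of the moment at which its call begins: read the wrist's pose just before it. get_calibration takes no time and is no camera call.
- env.sign_off(): hands the job in, once; it reports no verdict.
Trained networks look in the newest picture that a camera, given by its name, has taken for a name from the list of things; names that differ only in an ending like _2 or _b are one class to them, and where a whole thing is asked for, a point or a joint stands for the part that bears it (a point fixed in the world has none). Each returns a list of dicts, best first, with "p" (0 to 1); they miss things now and then, are a little off and sometimes report something else, mostly with a low value. They report only what shows in the picture. A call takes as long as a camera call.
- env.outline_of(camera, label): "mask" (480x640 bool, what is visible of it) and "xy" ([column, row] in pixels, amid what is visible of it).
The state is a dict: "time_s": time; "qpos": joint angles; "joint_velocities": joint speeds; "effort": joint torques, N m; "tool_pos": TCP position; "tool_rot": TCP orientation; "force": force on the tool from outside, world axes, zero at the start; "wrist_torque": the same for the moment, N m; "grip_width": finger opening in m.
Only numpy, scipy, OpenCV 4.12 (cv2) and the standard library are available. Lean on these libraries where they do the work, as an engineer would, in place of code of your own. Each camera call takes 0.05 s, during which the arm holds its last target.

### The job

Put the two washed soft-serve machine parts away through the two-way chute: first the plain bush into the round tub, then the flanged nozzle into the square tub. Before each part, swing the chute's lever fully over to the side where that part's tub stands, then drop the part in through the hopper on top and let it slide out into its tub. Leave the lever fully over on the square tub's side, and leave the cup, the bottle and the order pad where they are.

Things in the scene. Friction and masses are not known exactly. Their poses are not given: they have to be found in the camera images.
- chute: Fixed steel two-way chute, 112 mm in x, 206 in y, 278 high; origin at the centre of its underside on the counter. Own z up; own -x is the lever's face (towards the robot); own +y and -y are the two outlets (lips 67 mm up, 102 mm out), a tub under each. Far face partly clear. Inside, a slick plate on the lever's shaft, 46 degrees when at its stop, tips parts to the side the lever leans to.
- mouth (a point): Centre of the hopper's open top, 275 mm above the counter; axes as the chute's. The opening is 102 mm in chute x by 155 mm in chute y at the rim (278 mm up), narrowing to 96 mm in y from 30 mm below the rim down. The tilting plate's pivot is 105 mm below this point.
- lever (a joint): Lever angle about the chute's x axis, rad: 0 upright, positive leans to the chute's +y side, negative to its -y side; stops at +0.80 and -0.80. It starts within 0.25 of upright. It stays where it is left; moving it takes about 2 N at the handle. Parts go to the side it leans to.
- lever_handle (a point): Middle of the lever's black handle, a bar 18 mm thick, 46 mm long, lying along chute x on top of a 10 mm steel rod from the pivot. It moves on a circle of 140 mm radius about point lever_pivot in the chute's y-z plane, 95 mm on the -x side of the chute's centre; 18 mm between the bar's end and the hopper's wall (36 mm from the rod). Space is free on both sides and above.
- lever_pivot (a point): Point on the lever's fixed shaft axis (along chute x), in the plane of the lever, 170 mm above the counter.
- round_tub: Round open aluminium tub, 120 mm across, 55 mm high, 3 mm wall, fixed on the counter under one outlet (152 mm from the chute's centre along its +y or its -y); origin at the centre of its underside.
- square_tub: Square open aluminium tub, 120 x 120 mm, 55 mm high, 3 mm wall, fixed under the other outlet; origin at the centre of its underside.
- board: Flat white draining board with three dark lines, 140 x 200 x 8 mm, fixed on the counter; origin at the centre of its underside. The two parts stand on it, one on each half of its y length.
- bush: Plain steel bush, a straight tube 32 mm outside, 18 mm bore, 36 mm high, about 60 g, standing upright on the board; origin at the centre of its underside, z up along its bore.
- nozzle: Steel nozzle, about 50 g, standing on its flange (38 mm across, 7 mm thick); above it a straight round neck 27 mm across from 7 to 32 mm height, then a cone to 13 mm across at 46 mm with a dark star in its top. Origin at the centre of its underside, z up.
- paper_cup: Bystander: white paper cup, 84 mm across, 100 mm high; origin at the centre of its underside.
- sauce_bottle: Bystander: brown sauce bottle, 56 mm across, 150 mm high; origin at the centre of its underside.
- order_pad: Bystander: paper order pad 100 x 140 x 14 mm; origin at the centre of its underside.

How it is judged:
By the outcome, as a careful person would: the job done as asked, in the order asked, and still so for the second after the job is handed in, with the robot touching nothing.
It also fails if it takes over 72 s, if anything falls off the work surface, if the arm or the gripper's body presses on something with over 40 N, if the wrist force passes 120 N, or if a joint passes its speed limit or range.

## Working session

There is one attempt and no reset: what is moved stays moved. The work goes in short steps, Python scripts to look and compute and a tool call to move; the robot and the scene stay as the last step left them, time stands still between calls to the robot, and variables do not carry over. Pictures are saved under pics/ and viewed, and the job is handed in when it is done.

Besides the shell and the picture viewer there is one more tool, called as name([rows], argument=value, ...), one row to a line, values as JSON. carry_out: Moves the arm, as the interface text tells. Its arguments: {"type":"object","properties":{"targets":{"type":"array","items":{"type":"array"}},"jaw":{"type":"number"},"squeeze":{"type":"number"}},"required":["targets"]}

```bash
ls; mkdir -p pics; python3 - <<'E'
from cell import env
import cv2, numpy as np
print(env.get_obs())
for n in ["scene","side","wrist"]:
    im=env.read_camera(n); cv2.imwrite(f"pics/a_{n}.png",im[:,:,::-1])
    print(n,env.get_calibration(n))
E
```

```text
pics
{'time_s': 0.0, 'qpos': array([75.06470963, 18.439555  , -4.01721216, 83.17667575,  1.29645176,
       78.5393632 , -3.26058029]), 'joint_velocities': array([-0.04164857, -0.08817648, -0.04923538,  0.04555268, -0.03725877,
        0.00692319,  0.07288053]), 'effort': array([ 3.65706876e-05, -4.91291964e+01, -4.04178165e-01, -3.12527025e+01,
       -6.39840262e-02,  4.38999385e-02,  1.56584319e-04]), 'tool_pos': array([ 0.17616934, -0.62508913,  0.22144059]), 'tool_rot': array([-90.00665766,   0.1102613 , -74.25362264]), 'force': array([0.18425218, 0.42462616, 1.28192106]), 'wrist_torque': array([-0.02242583,  0.01212292, -0.04830156]), 'grip_width': 0.08696482873720217}
scene {'fx': 491.10970761389154, 'fy': 491.10970761389154, 'cx': 314.22454028192755, 'cy': 245.26737691617106, 'R': array([[-0.44360476,  0.89611115,  0.014129  ],
       [ 0.7051656 ,  0.35872354, -0.61160355],
       [-0.55313316, -0.26134696, -0.79103822]]), 't': array([ 0.2747087 , -0.2685781 ,  1.54572649])}
side {'fx': 443.28357946138595, 'fy': 443.28357946138595, 'cx': 321.7452704883602, 'cy': 234.21956609953256, 'R': array([[-0.84261691, -0.53827336, -0.01607909],
       [-0.32942944,  0.53885112, -0.77531652],
       [ 0.42599646, -0.64799788, -0.63136816]]), 't': array([0.49046469, 0.33186073, 0.82044612])}
wrist {'fx': 371.64829954431775, 'fy': 371.64829954431775, 'cx': 320.9103410092553, 'cy': 242.14867067930504, 'hand_eye': array([[ 9.99999653e-01, -7.36211183e-04, -3.89753282e-04,
         3.96225413e-04],
       [ 1.75802914e-04, -2.70825476e-01,  9.62628449e-01,
        -1.62476398e-01],
       [-8.14252947e-04, -9.62628183e-01, -2.70825253e-01,
         7.41898629e-02],
       [ 0.00000000e+00,  0.00000000e+00,  0.00000000e+00,
         1.00000000e+00]])}
```

View pics/a_scene.png

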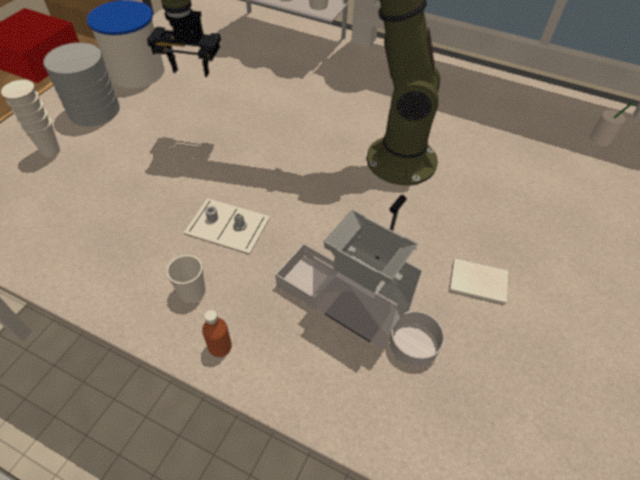

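View pics/a_side.png

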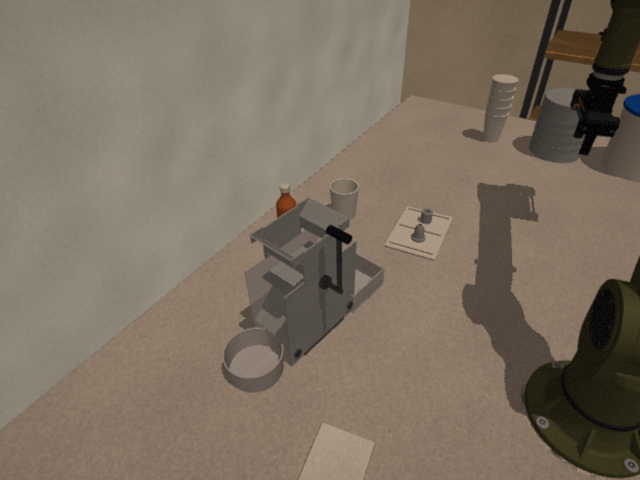

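View pics/a_wrist.png

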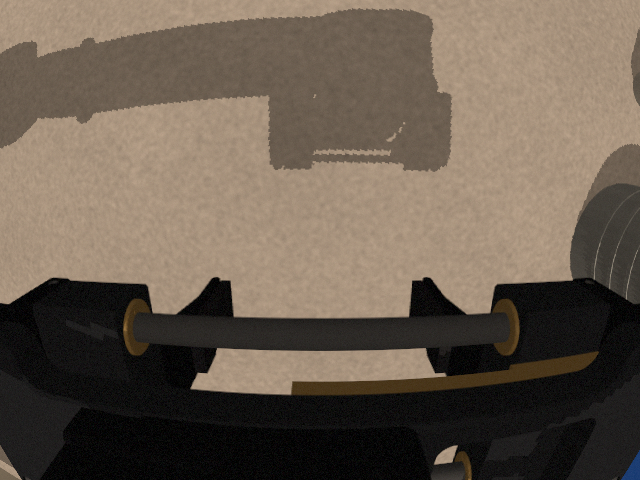

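```bash
python3 - <<'E'
from cell import env
import cv2, numpy as np, pickle
D={}
for c in ["scene","side"]:
    im=env.read_camera(c)
    D[c,'im']=im
    for l in ["chute","lever_handle","round_tub","square_tub","board","bush","nozzle","paper_cup","sauce_bottle","order_pad"]:
        r=env.outline_of(c,l)
        D[c,l]=r
        print(c,l,[(round(float(q['p']),2),np.round(q['xy'],1).tolist(),int(q['mask'].sum())) for q in r[:3]])
pickle.dump(D,open('d.pkl','wb'))
cal={c:env.get_calibration(c) for c in ["scene","side","wrist"]}
pickle.dump(cal,open('cal.pkl','wb'))
def crop(c,x0,y0,w,h,s,n):
    cv2.imwrite(n,cv2.resize(D[c,'im'][y0:y0+h,x0:x0+w,::-1],None,fx=s,fy=s,interpolation=cv2.INTER_CUBIC))
crop('scene',270,180,200,150,4,'pics/b_scene.png')
crop('side',215,190,180,140,4,'pics/b_side.png')
crop('scene',175,190,100,70,8,'pics/b_board.png')
print(env.get_obs()['time_s'])
E
```

```text
scene chute [(0.69, [370.1, 276.6], 10079), (0.38, [212.2, 214.3], 164)]
scene lever_handle [(0.67, [381.2, 261.7], 987)]
scene round_tub [(0.77, [414.9, 338.2], 2333)]
scene square_tub [(0.59, [304.6, 272.5], 1800)]
scene board [(0.84, [229.1, 227.8], 2429)]
scene bush [(0.68, [214.1, 211.8], 163)]
scene nozzle [(0.64, [238.5, 223.0], 143)]
scene paper_cup [(0.96, [189.4, 279.7], 1385)]
scene sauce_bottle [(0.8, [217.9, 334.9], 984)]
scene order_pad [(0.57, [479.3, 279.7], 1876), (0.32, [303.5, 273.9], 1848)]
side chute [(0.63, [302.3, 278.2], 12548)]
side lever_handle [(0.82, [294.4, 272.6], 1494)]
side round_tub [(0.35, [295.7, 275.9], 1513)]
side square_tub [(0.77, [363.9, 281.5], 1154)]
side board [(0.97, [411.9, 232.7], 2004)]
side bush [(0.63, [428.9, 216.8], 174), (0.63, [304.0, 275.1], 12474)]
side nozzle []
side paper_cup [(0.58, [346.4, 194.3], 864)]
side sauce_bottle [(0.63, [283.0, 201.1], 397), (0.56, [296.4, 273.0], 1528), (0.33, [336.1, 456.1], 3042)]
side order_pad [(0.93, [336.7, 456.2], 3081), (0.66, [343.5, 196.1], 872)]
1.25
```

View pics/b_scene.png

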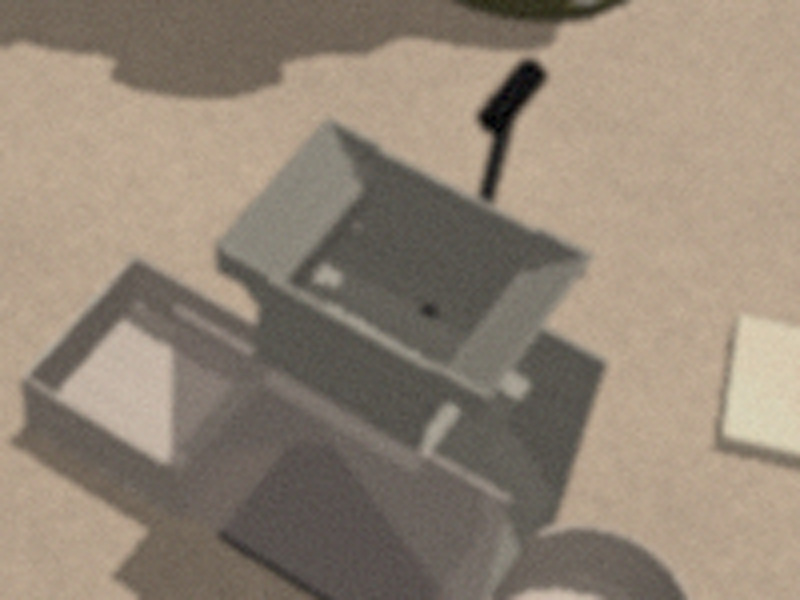

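View pics/b_side.png

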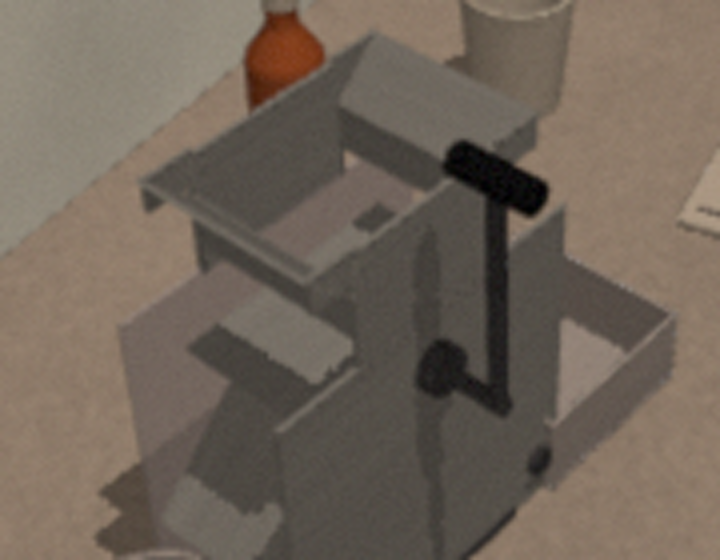

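View pics/b_board.png

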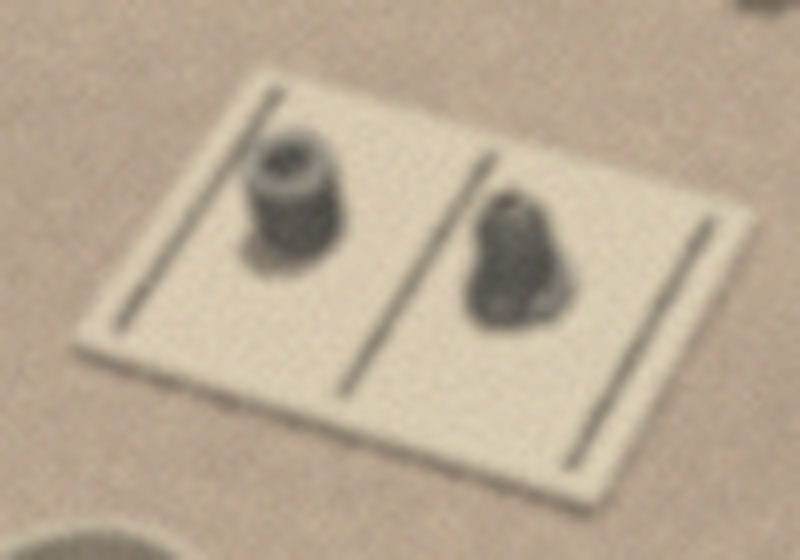

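```bash
cat > h.py <<'E'
import numpy as np, pickle
from scipy.optimize import least_squares
from scipy.spatial.transform import Rotation as Ro
cal=pickle.load(open('cal.pkl','rb'))
def proj(c,X):
    k=cal[c]; p=np.atleast_2d(X)@k['R'].T+k['t']
    return np.c_[k['fx']*p[:,0]/p[:,2]+k['cx'],k['fy']*p[:,1]/p[:,2]+k['cy']]
def ray(c,uv):
    k=cal[c]; d=np.array([(uv[0]-k['cx'])/k['fx'],(uv[1]-k['cy'])/k['fy'],1]); 
    return -k['R'].T@k['t'], k['R'].T@d
def onz(c,uv,z):
    o,d=ray(c,uv); return o+d*(z-o[2])/d[2]
def tri(a,b,x0=(0.5,0,0.1)):
    r=least_squares(lambda X:np.r_[proj('scene',X)[0]-a,proj('side',X)[0]-b],x0); return r.x,r.fun
def T(pos,rpy):
    M=np.eye(4);M[:3,:3]=Ro.from_euler('xyz',rpy,degrees=True).as_matrix();M[:3,3]=pos;return M
def wray(uv,M):
    k=cal['wrist'];d=np.array([uv[0]-k['cx'],uv[1]-k['cy']]);r=np.hypot(*d);th=r/k['fx']
    v=np.r_[d/r*np.sin(th),np.cos(th)];H=M@k['hand_eye'];return H[:3,3],H[:3,:3]@v
def wproj(X,M):
    k=cal['wrist'];H=np.linalg.inv(M@k['hand_eye']);p=H[:3,:3]@np.asarray(X)+H[:3,3]
    th=np.arccos(p[2]/np.linalg.norm(p));r=np.hypot(p[0],p[1]);return np.array([k['cx'],k['cy']])+k['fx']*th*p[:2]/r
E
python3 - <<'E'
from h import *
S={'A':(352.5,210.5),'B':(417.5,244.25),'C':(392.5,279.25),'D':(324.5,242.5)}
W={'A':(350,219.5),'B':(292,259.5),'C':(251.25,235.75),'D':(308.75,198.25)}
sg={'A':(-1,-1),'B':(-1,1),'C':(1,1),'D':(1,-1)}
P={}
for k in S:
    P[k],e=tri(S[k],W[k]);print(k,P[k].round(4),e.round(1))
h,e=tri((398,204),(339.25,234.5));print('handle',h.round(4),e.round(1))
def f(p):
    x,y,w,hx,hy=p;c,s=np.cos(w),np.sin(w);r=[]
    for k in S:
        a,b=sg[k][0]*hx,sg[k][1]*hy
        X=[x+c*a-s*b,y+s*a+c*b,0.278]
        r+=list(proj('scene',X)[0]-S[k])+list(proj('side',X)[0]-W[k])
    return np.array(r)
r=least_squares(f,[.6,0.1,0,.055,.08]);print(r.x.round(4),np.degrees(r.x[2]),r.fun.round(1))
print('board px', [onz('scene',np.array(u)/8+[175,190],.008).round(4).tolist() for u in [(262,68),(755,210),(592,515),(72,348)]])
print('bush',onz('scene',np.array([290,160])/8+[175,190],.044),'nozzle',onz('scene',np.array([512,203])/8+[175,190],.054))
D=pickle.load(open('d.pkl','rb'))
for n,z in [('paper_cup',.05),('sauce_bottle',.075),('order_pad',.007),('round_tub',.0275),('square_tub',.0275)]:
    print(n,onz('scene',D['scene',n][0]['xy'],z).round(3))
print('bush side',onz('side',D['side','bush'][0]['xy'],.026).round(4))
E
```

```text
A [0.4967 0.0261 0.271 ] [-0.1 -0.2 -0.1  0.1]
B [0.5229 0.1799 0.2746] [-0.4 -0.6 -0.5  0.4]
C [0.6247 0.1651 0.273 ] [-0.3 -0.5 -0.4  0.3]
D [0.6026 0.0101 0.2722] [-0.2 -0.4 -0.4  0.3]
handle [0.4685 0.1135 0.3071] [-0.  -0.1 -0.   0. ]
[ 0.5619  0.0972 -0.1522  0.0525  0.0774] -8.719883298147261 [ 0.9 -1.5 -1.4 -2.4  0.9 -1.7 -0.7 -0.2  0.2 -1.5 -1.4 -1.8  1.1 -1.9
 -1.  -1.3]
board px [[0.4208, -0.4425, 0.008], [0.3991, -0.2502, 0.008], [0.5401, -0.2322, 0.008], [0.5593, -0.4268, 0.008]]
bush [ 0.47810152 -0.38582336  0.044     ] nozzle [ 0.46726302 -0.30233481  0.054     ]
paper_cup [ 0.697 -0.302  0.05 ]
sauce_bottle [ 0.801 -0.148  0.075]
order_pad [0.341 0.336 0.007]
round_tub [0.586 0.243 0.028]
square_tub [ 0.537 -0.068  0.028]
bush side [ 0.4676 -0.3839  0.026 ]
```

carry_out([
  [[0, 0, 0], [0, 8.15, 0]],
  [[0, 0, 0], [0, 8.15, 0]],
  [[0, 0, 0], [0, 8.15, 0]],
  [[-40, -4, 22], [0, 0, 0]],
  [[-40, -4, 22], [0, 0, 0]],
  [[-40, -4, 22], [0, 0, 0]],
  [[-40, -4, 22], [0, 0, 0]],
  [[-40, -4, 22], [0, 0, 0]],
  [[-40, -4, 22], [0, 0, 0]],
  [[-40, -4, 22], [0, 0, 0]],
  [[-37, -4, 22], [0, 0, 0]],
  [[0, 0, 0], [0, 0, 0]],
], jaw=0.6)

```text
time_s: 2.45
tool_pos: [0.4036, -0.3325, 0.2558]
tool_rot: [-89.8, 0.1, -98.0]
force: [0.7, 0.1, -0.1]
grip_width: 0.052
```

```bash
cat >> h.py <<'E'
def look(n,labels):
    from cell import env
    import cv2
    o=env.get_obs();M=T(o['tool_pos'],o['tool_rot'])
    im=env.read_camera('wrist');cv2.imwrite(n,im[:,:,::-1])
    print(o['time_s'],o['tool_pos'].round(4),o['tool_rot'].round(2))
    R={}
    for l in labels:
        R[l]=env.outline_of('wrist',l)
        print(l,[(round(float(q['p']),2),np.round(q['xy'],1).tolist(),int(q['mask'].sum())) for q in R[l][:3]])
    return im,M,R
E
python3 - <<'E'
from h import *
im,M,R=look('pics/c_w.png',['bush','nozzle','board','lever_handle'])
pickle.dump((im,M,R),open('w1.pkl','wb'))
E
```

```text
2.45 [ 0.4036 -0.3325  0.2558] [-8.980e+01  9.000e-02 -9.804e+01]
bush [(0.64, [372.5, 132.6], 591)]
nozzle [(0.64, [282.5, 155.7], 900)]
board [(0.65, [318.2, 141.4], 20415)]
lever_handle [(0.38, [287.4, 156.0], 915)]
```

View pics/c_w.png

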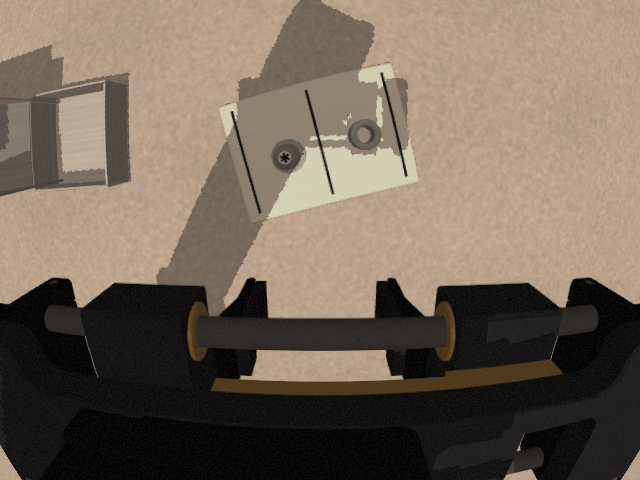

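```bash
python3 - <<'E'
from h import *
import cv2
im,M,R=pickle.load(open('w1.pkl','rb'))
def wz(uv,z):
    o,d=wray(uv,M);return o+d*(z-o[2])/d[2]
print('bush',wz((363,134),.044),'nozzle',wz((285,157),.054),wz((287.5,155.5),.011))
print('board corners',[wz(u,.008).round(4).tolist() for u in [(220,107),(389,63),(417,181),(252,222)]])
c=cv2.resize(im[90:200,210:430,::-1],None,fx=3.6,fy=3.6,interpolation=cv2.INTER_CUBIC);cv2.imwrite('pics/c_z.png',c)
# lever plan
yaw=np.radians(-8.7);C=np.array([.562,.095])
Rz=np.array([[np.cos(yaw),-np.sin(yaw)],[np.sin(yaw),np.cos(yaw)]])
for lx,ly in [(-.11,-.05),(-.11,.09),(-.11,-.09),(-.11,.05),(-.11,0.14)]:
    p=C+Rz@[lx,ly];print(lx,ly,p.round(4),np.hypot(*p).round(3))
E
```

```text
bush [ 0.47857416 -0.38553163  0.044     ] nozzle [ 0.46666594 -0.30604061  0.054     ] [ 0.46672122 -0.30458444  0.011     ]
board corners [[0.5339, -0.2376, 0.008], [0.5554, -0.4295, 0.008], [0.4195, -0.4443, 0.008], [0.3984, -0.2521, 0.008]]
-0.11 -0.05 [0.4457 0.0622] 0.45
-0.11 0.09 [0.4669 0.2006] 0.508
-0.11 -0.09 [0.4397 0.0227] 0.44
-0.11 0.05 [0.4608 0.1611] 0.488
-0.11 0.14 [0.4744 0.25  ] 0.536
```

View pics/c_z.png

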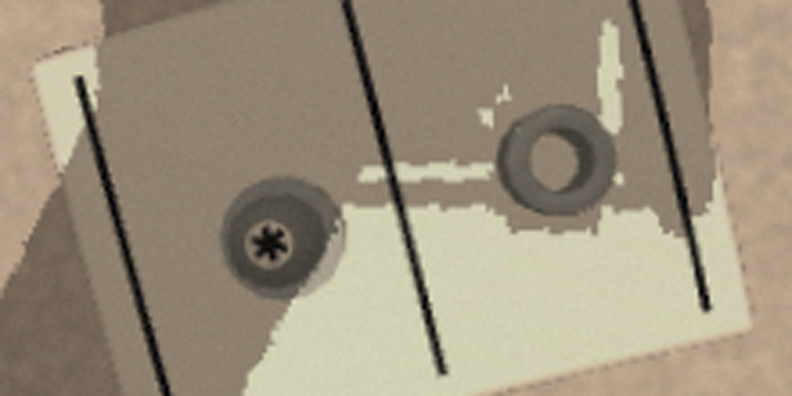

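carry_out([
  [[-44, -5, -1.5], [0, 0.7, 0]],
  [[-44, -5, -1.5], [0, 0, 0]],
  [[-44, -5, -1.5], [0, 0, 0]],
  [[-44, -5, -1.5], [0, 0, 0]],
  [[-44, -5, -1.5], [0, 0, 0]],
  [[-44, -5, -1.5], [0, 0, 0]],
  [[-44, -5, -1.5], [0, 0, 0]],
  [[-44, -4, -1.5], [0, 0, 0]],
  [[-44, 0, -1.5], [0, 0, 0]],
  [[0, 0, 0], [0, 0, 0]],
  [[0, 0, 0], [0, 0, 0]],
], jaw=0, squeeze=20)

```text
time_s: 3.8
tool_pos: [0.4492, 0.0535, 0.2935]
tool_rot: [-90.0, -0.0, -99.4]
force: [-0.5, -0.3, 0.3]
grip_width: 0.0007
```

```bash
python3 - <<'E'
from h import *
from cell import env
import cv2
im,M,R=look('pics/d_w.png',[])
s=env.read_camera('side');cv2.imwrite('pics/d_s.png',cv2.resize(s[150:330,220:460,::-1],None,fx=3.2,fy=3.2,interpolation=cv2.INTER_CUBIC))
# handle pred in wrist
yaw=np.radians(-8.7);C=np.array([.562,.095])
Rz=np.array([[np.cos(yaw),-np.sin(yaw)],[np.sin(yaw),np.cos(yaw)]])
for lx in (-.072,-.095,-.118): print(wproj(np.r_[C+Rz@[lx,.004],.310],M))
E
```

```text
3.8 [0.4492 0.0535 0.2935] [-9.000e+01 -3.000e-02 -9.939e+01]
[175.26064026 243.76931171]
[181.90870426 292.97042526]
[189.36139128 337.32330308]
```

View pics/d_w.png

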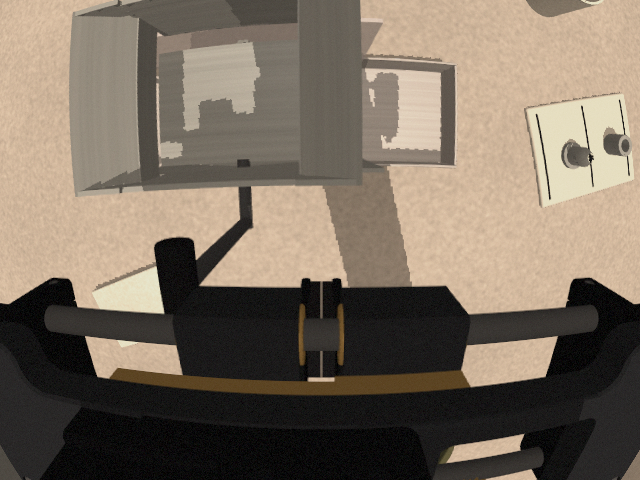

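View pics/d_s.png

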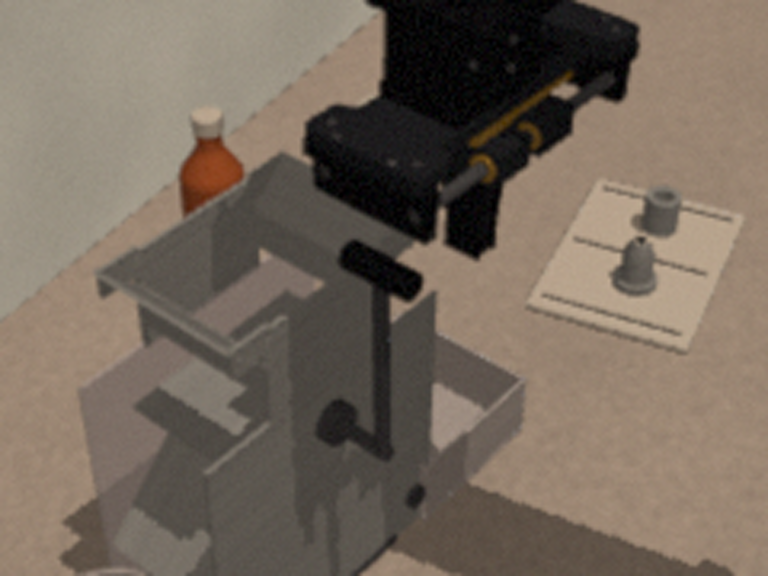

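carry_out([
  [[-19, 0, -5], [0, 0, 0]],
  [[-19, 0, -0.2], [0, 0, 0]],
  [[-20, 1, -0.2], [0, 0, 0]],
  [[-20, 2.5, -0.2], [0, 0, 0]],
  [[-20, 7.5, -0.2], [0, 0, 0]],
  [[-10, 6, -0.2], [0, 0, 0]],
  [[-10, 6, -0.2], [0, 0, 0]],
  [[-10, 8, -0.2], [0, 0, 0]],
  [[0, 0, 0], [0, 0, 0]],
  [[0, 0, 0], [0, 0, 0]],
])

```text
time_s: 4.9
tool_pos: [0.464, 0.1801, 0.2623]
tool_rot: [-90.0, -0.0, -99.5]
force: [-0.6, -0.2, 0.5]
grip_width: 0.0007
```

```bash
cat >> h.py <<'E'
YAW=np.radians(-8.7);CC=np.array([.562,.095])
RZ=np.array([[np.cos(YAW),-np.sin(YAW)],[np.sin(YAW),np.cos(YAW)]])
def loc(p): return np.r_[RZ.T@(np.asarray(p[:2])-CC),p[2]]
def glob(l): return np.r_[CC+RZ@np.asarray(l[:2]),l[2]]
def totool(p_to):
    from cell import env
    o=env.get_obs();M=T(o['tool_pos'],o['tool_rot']);return (M[:3,:3].T@(np.asarray(p_to)-M[:3,3])*1000).round(1)
E
cat > see.py <<'E'
from h import *
from cell import env
import cv2,sys
n=sys.argv[1]
im,M,R=look(f'pics/{n}_w.png',[])
s=env.read_camera('side');cv2.imwrite(f'pics/{n}_s.png',cv2.resize(s[150:330,220:460,::-1],None,fx=3.2,fy=3.2,interpolation=cv2.INTER_CUBIC))
print('local',loc(M[:3,3]).round(4))
E
python3 see.py e
```

```text
4.9 [0.464  0.1801 0.2623] [-9.004e+01 -2.000e-02 -9.950e+01]
local [-0.1098  0.0693  0.2623]
```

View pics/e_w.png

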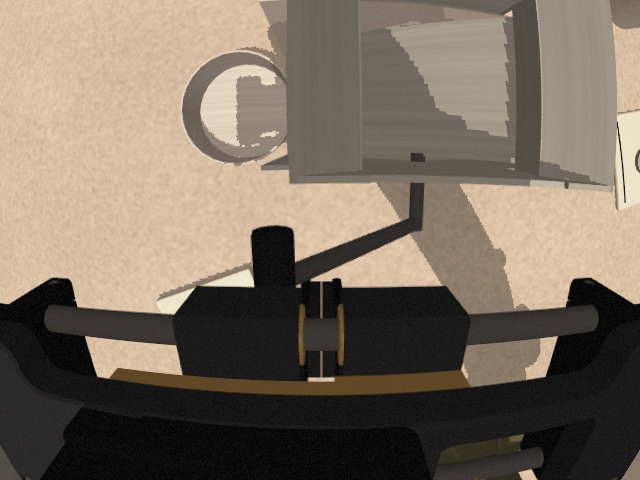

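View pics/e_s.png

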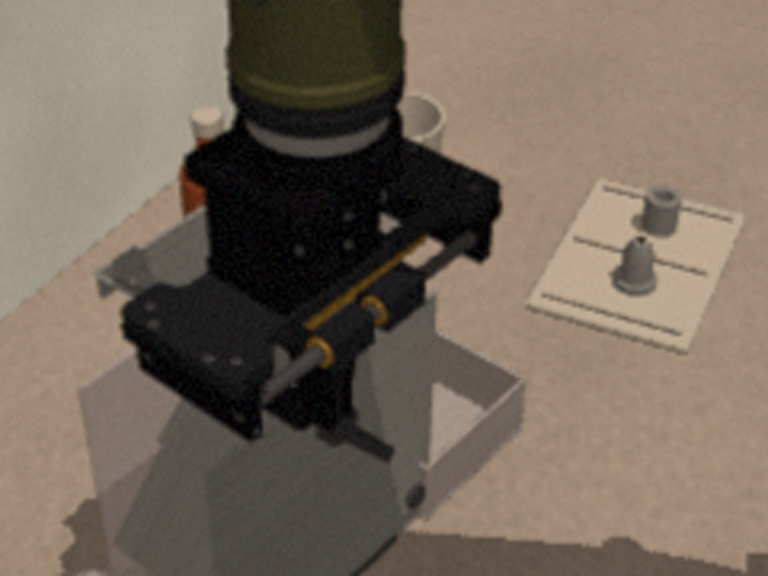

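carry_out([
  [[-4, 4, 0], [0, 0, 0]],
  [[-4, 4, 0], [0, 0, 0]],
  [[0, 0, 0], [0, 0, 0]],
  [[0, 0, 0], [0, 0, 0]],
])

```text
time_s: 5.4
tool_pos: [0.4651, 0.1896, 0.2544]
tool_rot: [-90.0, 0.0, -99.4]
force: [-0.7, 0.8, 0.1]
grip_width: 0.0006
```

carry_out([
  [[-3, 2, 0], [0, 0, 0]],
  [[-3, 2, 0], [0, 0, 0]],
  [[0, 0, 0], [0, 0, 0]],
  [[0, 0, 0], [0, 0, 0]],
])

```text
time_s: 5.8
tool_pos: [0.466, 0.1946, 0.2501]
tool_rot: [-90.0, -0.1, -99.4]
force: [-1.2, -3.7, -1.8]
grip_width: 0.0006
```

carry_out([
  [[-3, 0.5, 0], [0, 0, 0]],
  [[-2, 0.5, 0], [0, 0, 0]],
  [[0, 0, 0], [0, 0, 0]],
  [[0, 0, 0], [0, 0, 0]],
])

```text
time_s: 6.2
tool_pos: [0.4662, 0.1947, 0.2496]
tool_rot: [-90.1, -0.5, -99.6]
force: [-5.7, -13.5, 6.8]
grip_width: 0.0006
```

carry_out([
  [[20, -5, 0], [0, -0.7, 0]],
  [[45, 0, 8.5], [0, 0, 0]],
  [[45, 0, 8.5], [0, 0, 0]],
  [[45, 0, 8.5], [0, 0, 0]],
  [[45, 0, 8.5], [0, 0, 0]],
  [[45, 14, 8.5], [0, 0, 0]],
  [[45, 14, 8.5], [0, 0, 0]],
  [[45, 14, 8.5], [0, 0, 0]],
  [[45, 14, 8.5], [0, 0, 0]],
  [[45, 14, 8.5], [0, 0, 0]],
  [[45, 14, 8.5], [0, 0, 0]],
  [[45, 14, 8.5], [0, 0, 0]],
], jaw=0.65)

```text
time_s: 7.4
tool_pos: [0.4823, -0.3244, 0.1564]
tool_rot: [-89.9, 0.0, -98.7]
force: [0.9, -0.7, 0.4]
grip_width: 0.0565
```

```bash
python3 - <<'E'
from h import *
from cell import env
import cv2
im,M,R=look('pics/f_w.png',[])
s=env.read_camera('side');cv2.imwrite('pics/f_s.png',cv2.resize(s[150:390,200:460,::-1],None,fx=2.5,fy=2.5,interpolation=cv2.INTER_CUBIC))
print(env.get_obs()['joint_velocities'].round(1))
print('need',totool([.4785,-.3856,.013]),'bush top px',wproj([.4785,-.3856,.044],M))
E
```

```text
7.4 [ 0.4823 -0.3244  0.1564] [-8.986e+01  3.000e-02 -9.868e+01]
[-2.2 -3.3 -4.6  1.8 -4.   2.4 -2. ]
need [ 54.9 140.8   9.1] bush top px [399.50416071 231.70818547]
```

View pics/f_w.png

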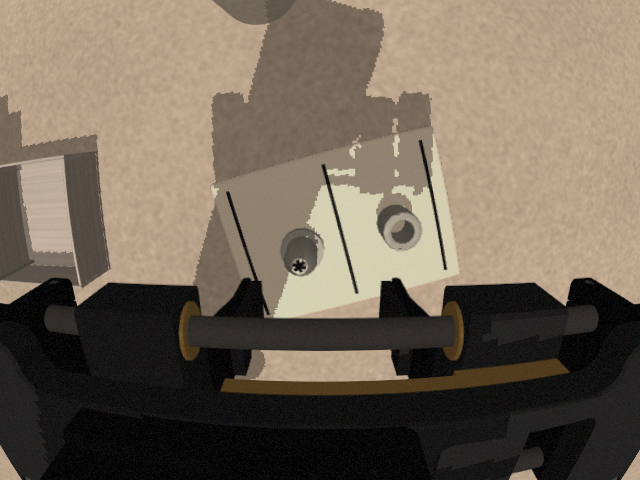

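View pics/f_s.png

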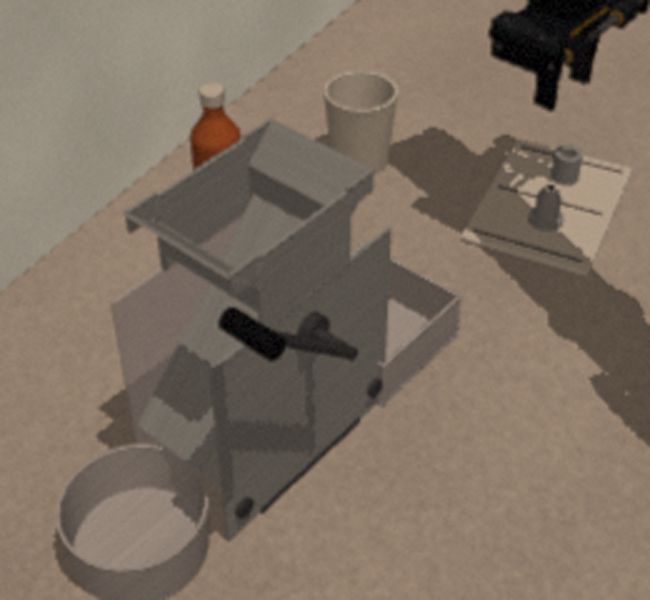

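carry_out([
  [[28, 15, 4.5], [0, 0, 0]],
  [[28, 15, 4.5], [0, 0, 0]],
  [[0, 30, 0], [0, 0, 0]],
  [[0, 30, 0], [0, 0, 0]],
  [[0, 0, 0], [0, 0, 0]],
])

```text
time_s: 8.0
tool_pos: [0.4797, -0.3771, 0.0624]
tool_rot: [-90.3, 0.3, -98.7]
force: [-1.1, 0.1, -0.2]
grip_width: 0.0562
```

```bash
python3 - <<'E'
from h import *
print(loc(tri((398,204),(300.8,283.2))[0]), proj('side',glob([-.095,.1004,.2675])))
im,M,R=look('pics/g_w.png',[])
print('need',totool([.4785,-.3856,.013]),'bush top px',wproj([.4785,-.3856,.044],M))
E
```

```text
[-0.09113519  0.05150472  0.26175243] [[301.27793167 281.8894044 ]]
8.0 [ 0.4797 -0.3771  0.0624] [-90.33   0.3  -98.69]
need [ 8.1 52.  -1.3] bush top px [336.95920308 284.48424005]
```

View pics/g_w.png

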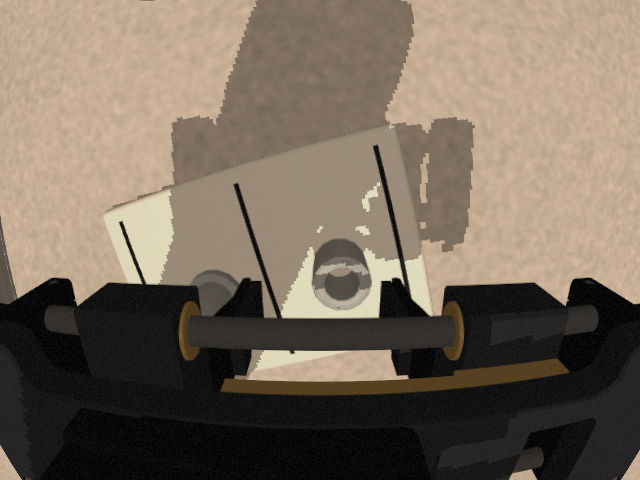

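carry_out([
  [[10, 20, -1], [0, 0, 0]],
  [[0, 20, 0], [0, 0, 0]],
  [[0, 11, 0], [0, 0, 0]],
  [[0, 0, 0], [0, 0, 0]],
  [[0, 0, 0], [0, 0, 0]],
])

```text
time_s: 8.55
tool_pos: [0.4802, -0.3896, 0.017]
tool_rot: [-89.9, -0.0, -98.7]
force: [-0.2, 0.2, 0.3]
grip_width: 0.0569
```

carry_out([
  [[0, 0, 0], [0, 0, 0]],
  [[0, 0, 0], [0, 0, 0]],
  [[0, 0, 0], [0, 0, 0]],
  [[0, 0, 0], [0, 0, 0]],
  [[0, 0, 0], [0, 0, 0]],
], jaw=0.2, squeeze=20)

```text
time_s: 9.05
tool_pos: [0.4792, -0.3896, 0.016]
tool_rot: [-90.0, -0.0, -98.7]
force: [-0.3, 1.0, 2.8]
grip_width: 0.0321
```

carry_out([
  [[0, -25, 0], [0, 0, 0]],
  [[0, -45, 0], [0, 0, 0]],
  [[0, -45, 0], [0, 0, 0]],
  [[0, -45, 0], [0, 0, 0]],
  [[0, -45, 0], [0, 0, 0]],
  [[-40, -25, 1], [0, 0, 0]],
  [[-45, -20, 1], [0, 0, 0]],
  [[-45, -20, 1], [0, 0, 0]],
  [[-45, -20, 1], [0, 0, 0]],
  [[-45, -20, 1], [0, 0, 0]],
  [[-45, -10, 1], [0, 0, 0]],
  [[-45, 0, 1], [0, 0, 0]],
])

```text
time_s: 10.25
tool_pos: [0.5336, -0.0823, 0.3375]
tool_rot: [-89.8, -0.1, -98.7]
force: [0.8, -0.2, -1.9]
grip_width: 0.0323
```

```bash
python3 - <<'E'
from h import *
im,M,R=look('pics/h_w.png',[])
print('need',totool(glob([0,0,.335])), loc(M[:3,3]))
print([wproj(glob([a*.051,b*.0775,.278]),M).round(0).tolist() for a,b in [(-1,-1),(-1,1),(1,1),(1,-1)]])
E
```

```text
10.25 [ 0.5336 -0.0823  0.3375] [-8.980e+01 -5.000e-02 -9.871e+01]
need [-168.8    2.9    4.2] [-0.0012444  -0.17958313  0.33750877]
[[177.0, 326.0], [24.0, 311.0], [1.0, 194.0], [160.0, 181.0]]
```

View pics/h_w.png

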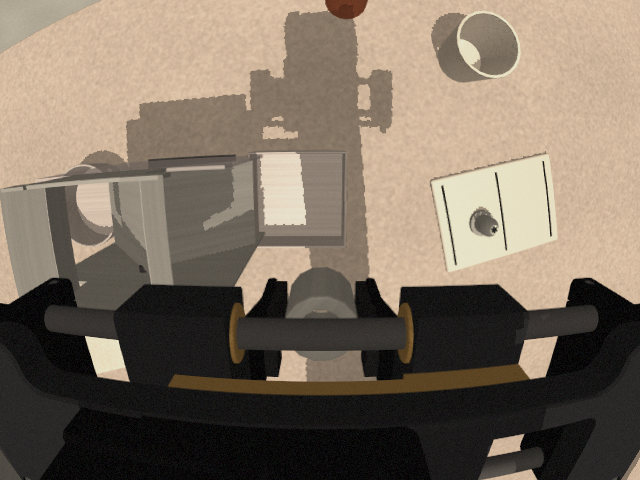

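carry_out([
  [[-42, 0, 1], [0, 0, 0]],
  [[-42, 0, 1], [0, 0, 0]],
  [[-42, 0, 1], [0, 0, 0]],
  [[-42, 0, 1], [0, 0, 0]],
  [[0, 0, 0], [0, 0, 0]],
  [[0, 0, 0], [0, 0, 0]],
  [[0, 0, 0], [0, 0, 0]],
])

```text
time_s: 11.0
tool_pos: [0.5623, 0.0796, 0.3351]
tool_rot: [-90.0, -0.1, -98.8]
force: [-0.0, -0.6, -0.4]
grip_width: 0.0318
```

```bash
python3 see.py i; python3 -c "
from h import *
print(totool(glob([0,0.0,.27])))"
```

```text
11.0 [0.5623 0.0796 0.3351] [-9.003e+01 -7.000e-02 -9.881e+01]
local [ 0.0026 -0.0152  0.3351]
[-15.5  65.3  -2.8]
```

View pics/i_w.png

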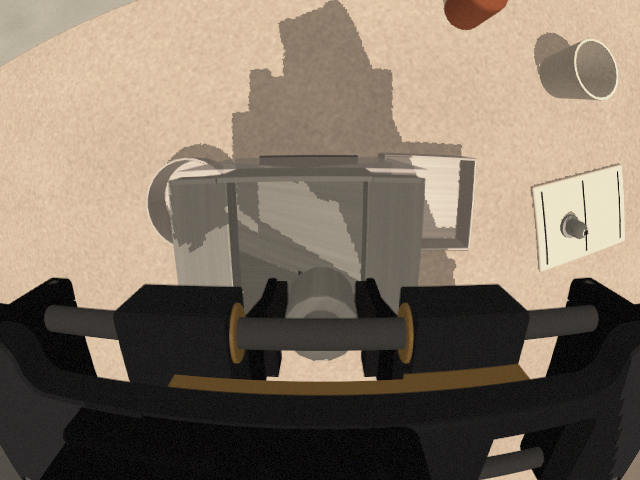

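View pics/i_s.png

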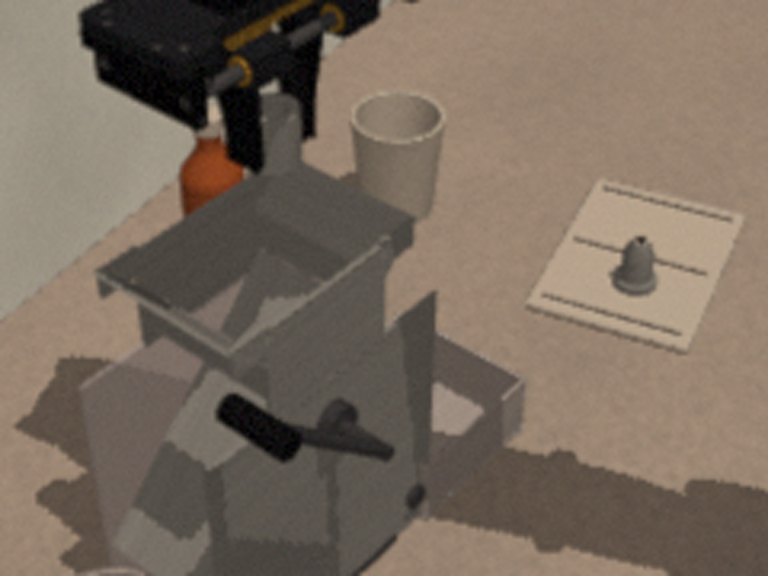

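carry_out([
  [[-17, 0, -3], [0, 0, 0]],
  [[0, 0, 0], [0, 0, 0]],
  [[0, 25, 0], [0, 0, 0]],
  [[0, 25, 0], [0, 0, 0]],
  [[0, 17, 0], [0, 0, 0]],
  [[0, 0, 0], [0, 0, 0]],
  [[0, 0, 0], [0, 0, 0]],
  [[0, 0, 0], [0, 0, 0]],
])

```text
time_s: 11.9
tool_pos: [0.5626, 0.0983, 0.2699]
tool_rot: [-89.9, 0.0, -98.7]
force: [-0.2, 0.3, -0.7]
grip_width: 0.032
```

carry_out([
  [[0, 0, 0], [0, 0, 0]],
  [[0, 0, 0], [0, 0, 0]],
  [[0, 0, 0], [0, 0, 0]],
  [[0, 0, 0], [0, 0, 0]],
], jaw=0.65)

```text
time_s: 12.3
tool_pos: [0.562, 0.0986, 0.2688]
tool_rot: [-90.0, 0.0, -98.7]
force: [0.4, 0.4, -0.3]
grip_width: 0.0535
```

carry_out([
  [[0, -30, 0], [0, 0, 0]],
  [[0, -40, 0], [0, 0, 0]],
  [[0, -15, 0], [0, 0, 0]],
  [[0, 0, 0], [0, 0, 0]],
  [[0, 0, 0], [0, 0, 0]],
])

```text
time_s: 12.8
tool_pos: [0.5616, 0.0985, 0.3526]
tool_rot: [-90.1, -0.0, -98.7]
force: [-0.2, 0.2, 0.3]
grip_width: 0.0567
```

```bash
python3 - <<'E'
from h import *
from cell import env
import cv2
im,M,R=look('pics/j_w.png',['bush'])
s=env.read_camera('side');cv2.imwrite('pics/j_s.png',cv2.resize(s[170:410,200:460,::-1],None,fx=2.5,fy=2.5,interpolation=cv2.INTER_CUBIC))
print([ (q['p'],q['xy']) for q in env.outline_of('side','bush')])
s=env.read_camera('scene');cv2.imwrite('pics/j_c.png',cv2.resize(s[180:380,270:470,::-1],None,fx=3,fy=3,interpolation=cv2.INTER_CUBIC))
print([ (q['p'],q['xy']) for q in env.outline_of('scene','bush')])
print('local',loc(M[:3,3]).round(4))
E
```

```text
12.8 [0.5616 0.0985 0.3526] [-9.005e+01 -3.000e-02 -9.869e+01]
bush [(0.95, [191.2, 201.5], 613)]
[(0.71, [247.4, 373.3])]
[(0.62, [482.1, 278.3]), (0.61, [427.5, 345.3])]
local [-0.0009  0.0034  0.3526]
```

View pics/j_s.png

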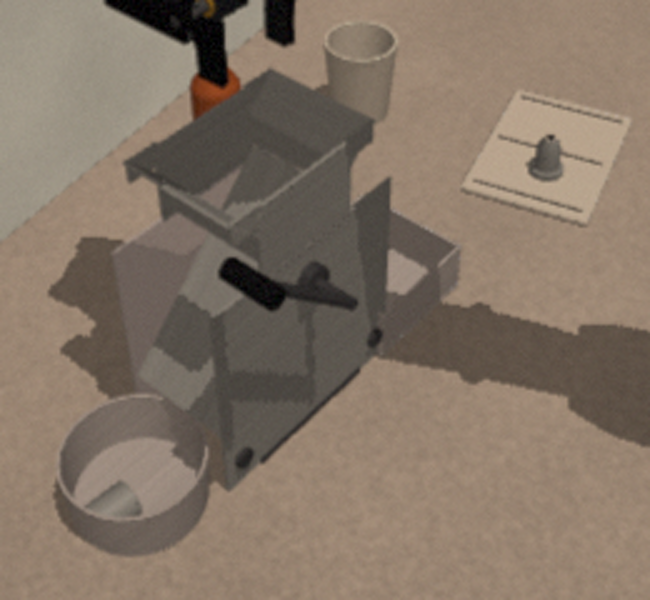

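View pics/j_c.png

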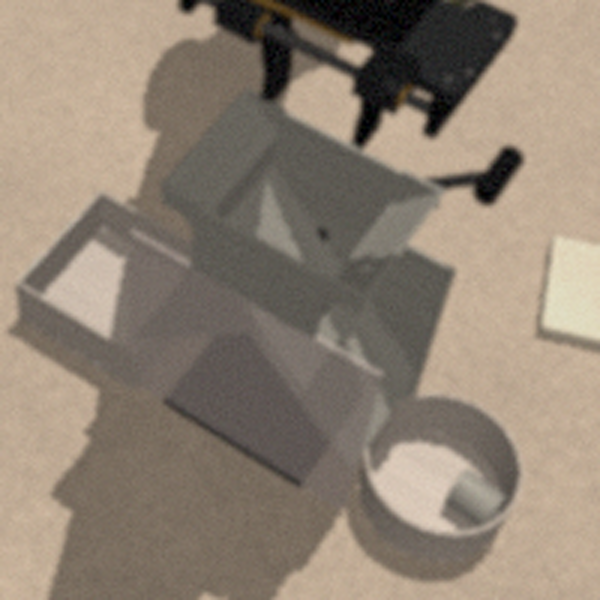

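View pics/j_w.png

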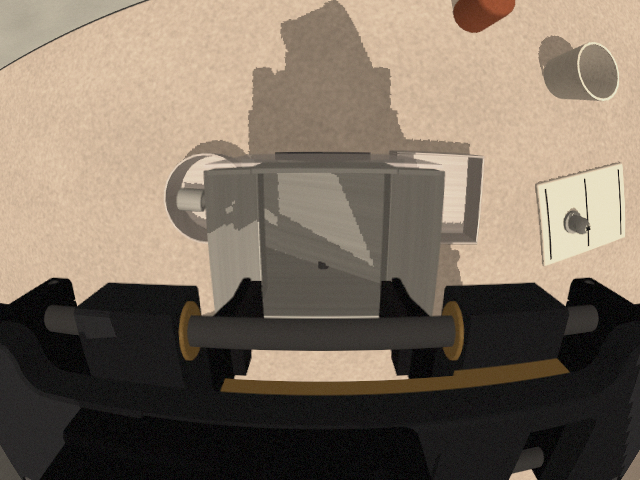

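carry_out([
  [[-38, 0, -27.5], [0, 0, 0]],
  [[-38, 0, -27.5], [0, 0, 0]],
  [[-38, 0, -27.5], [0, 0, 0]],
  [[-38, 0, -27.5], [0, 0, 0]],
  [[0, 0, 0], [0, 0, 0]],
  [[0, 33, 0], [0, 0, 0]],
  [[0, 33, 0], [0, 0, 0]],
  [[0, 33, 0], [0, 0, 0]],
  [[0, 0, 0], [0, 0, 0]],
  [[0, 0, 0], [0, 0, 0]],
], jaw=0)

```text
time_s: 14.1
tool_pos: [0.4761, 0.2653, 0.2548]
tool_rot: [-90.0, -0.0, -98.7]
force: [0.5, 1.2, 0.3]
grip_width: 0.0004
```

```bash
python3 see.py k; python3 -c "
from h import *
print(totool(glob([-.11,0.117,.252])))"
```

```text
14.1 [0.4761 0.2653 0.2548] [-9.004e+01 -1.000e-02 -9.870e+01]
local [-0.1106  0.1553  0.2548]
[39.3  4.4 -0.1]
```

View pics/k_w.png

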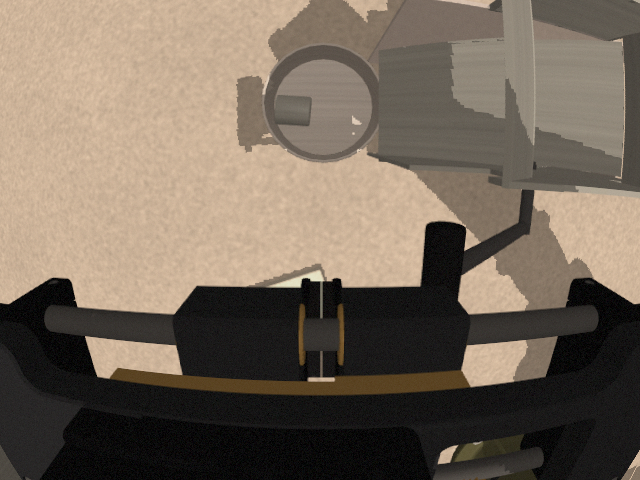

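carry_out([
  [[19, 0, 0], [0, 0, 0]],
  [[19, 0, 0], [0, 0, 0]],
  [[20, -17.5, 0], [0, 0, 0]],
  [[20, -11.5, 0], [0, 0, 0]],
  [[20, -7.5, 0], [0, 0, 0]],
  [[20, -4.5, 0], [0, 0, 0]],
  [[20, -1.5, 0], [0, 0, 0]],
  [[20, 1.5, 0], [0, 0, 0]],
  [[20, 4.5, 0], [0, 0, 0]],
  [[20, 7.5, 0], [0, 0, 0]],
  [[15, 8.5, 0], [0, 0, 0]],
  [[0, 0, 0], [0, 0, 0]],
])

```text
time_s: 15.4
tool_pos: [0.4442, 0.0533, 0.276]
tool_rot: [-89.9, -0.0, -98.9]
force: [0.3, -0.1, -0.2]
grip_width: 0.0004
```

```bash
python3 see.py l; python3 -c "
from h import *
print(totool(glob([-.11,-0.083,.250])))"
```

```text
15.4 [0.4442 0.0533 0.276 ] [-8.990e+01 -4.000e-02 -9.888e+01]
local [-0.1101 -0.0591  0.276 ]
[26.3 26.5  0.1]
```

View pics/l_w.png

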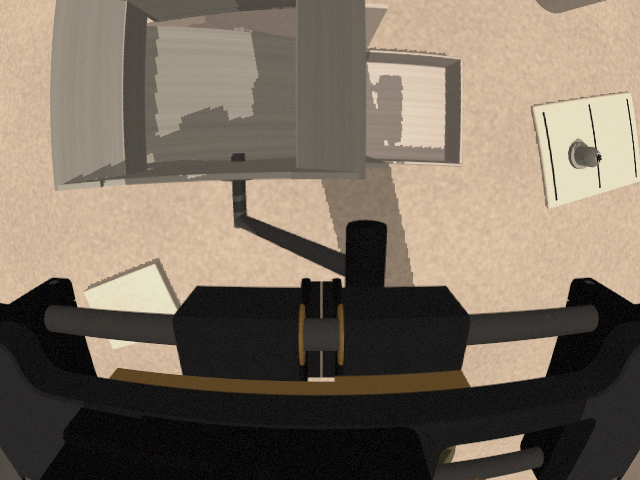

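carry_out([
  [[8, 8, 0], [0, 0, 0]],
  [[8, 8, 0], [0, 0, 0]],
  [[5, 5, 0], [0, 0, 0]],
  [[4, 3, 0], [0, 0, 0]],
  [[3, 1, 0], [0, 0, 0]],
  [[2, 0, 0], [0, 0, 0]],
  [[0, 0, 0], [0, 0, 0]],
  [[0, 0, 0], [0, 0, 0]],
])

```text
time_s: 16.3
tool_pos: [0.4402, 0.0315, 0.2505]
tool_rot: [-89.9, 0.5, -98.4]
force: [1.4, 13.8, 0.8]
grip_width: 0.0005
```

carry_out([
  [[-22, -5, 0], [0, 0, 0]],
  [[0, -45, 0], [0, 0, 0]],
  [[0, -35, 0], [0, 0, 0]],
  [[43, 0, 9.6], [0, 0, 0]],
  [[43, 0, 9.6], [0, 0, 0]],
  [[43, 0, 9.6], [0, 0, 0]],
  [[43, 22, 9.6], [0, 0, 0]],
  [[43, 22, 9.6], [0, 0, 0]],
  [[43, 22, 9.6], [0, 0, 0]],
  [[43, 22, 9.6], [0, 0, 0]],
  [[43, 22, 9.6], [0, 0, 0]],
  [[0, 30, 0], [0, 0, 0]],
], jaw=0.65)

```text
time_s: 17.5
tool_pos: [0.4644, -0.313, 0.1939]
tool_rot: [-90.0, -0.2, -99.3]
force: [0.5, 0.3, -0.4]
grip_width: 0.0567
```

```bash
python3 - <<'E'
from h import *
from cell import env
import cv2
im,M,R=look('pics/m_w.png',['nozzle'])
s=env.read_camera('side');cv2.imwrite('pics/m_s.png',cv2.resize(s[150:390,200:460,::-1],None,fx=2.5,fy=2.5,interpolation=cv2.INTER_CUBIC))
print('need',totool([.4668,-.305,.019]),'top px',wproj([.4668,-.305,.054],M))
print('lever stop px',proj('side',glob([-.095,-.1004,.2675])))
E
```

```text
17.5 [ 0.4644 -0.313   0.1939] [-89.99  -0.24 -99.27]
nozzle [(0.73, [309.2, 217.1], 1272)]
need [  1.2 173.7   3. ] top px [309.94608841 228.49845769]
lever stop px [[374.16436704 224.01933437]]
```

View pics/m_w.png

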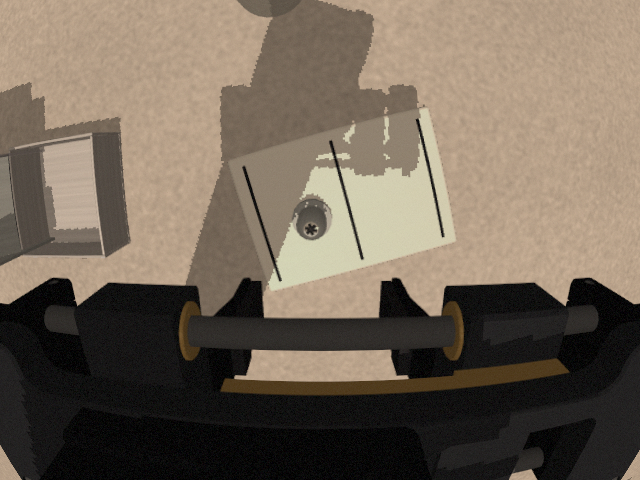

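View pics/m_s.png

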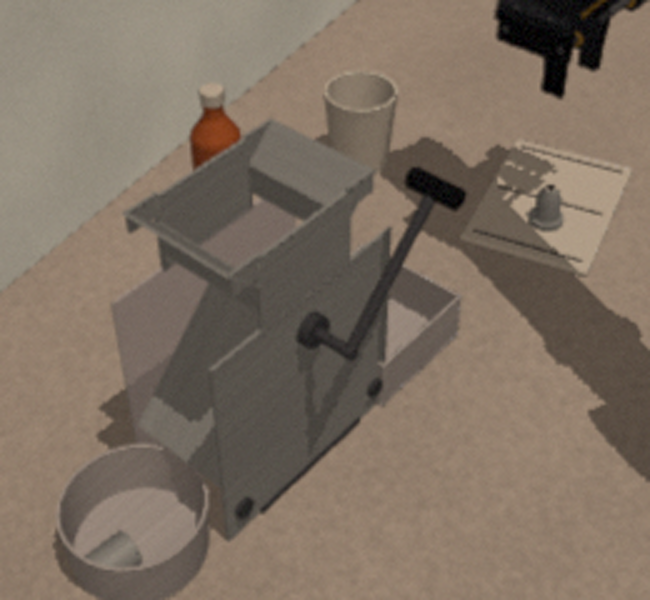

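carry_out([
  [[2, 20, 3], [0, 0.5, 0]],
  [[0, 40, 0], [0, 0, 0]],
  [[0, 40, 0], [0, 0, 0]],
  [[0, 20, 0], [0, 0, 0]],
  [[0, 0, 0], [0, 0, 0]],
  [[0, 0, 0], [0, 0, 0]],
])

```text
time_s: 18.25
tool_pos: [0.4707, -0.3069, 0.0772]
tool_rot: [-89.9, -0.1, -99.1]
force: [-0.7, -0.3, 0.6]
grip_width: 0.0562
```

```bash
python3 - <<'E'
from h import *
im,M,R=look('pics/n_w.png',[])
print('need',totool([.4668,-.305,.019]),'top px',wproj([.4668,-.305,.054],M))
E
```

```text
18.25 [ 0.4707 -0.3069  0.0772] [-8.986e+01 -6.000e-02 -9.911e+01]
need [-1.8 58.7 -4.9] top px [317.99931597 288.74357841]
```

View pics/n_w.png

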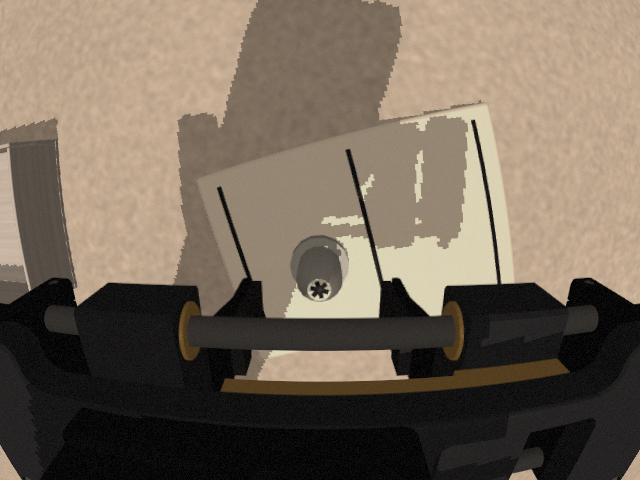

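carry_out([
  [[-1, 20, -4.5], [0, 0, 0]],
  [[0, 20, 0], [0, 0, 0]],
  [[0, 16, 0], [0, 0, 0]],
  [[0, 0, 0], [0, 0, 0]],
  [[0, 0, 0], [0, 0, 0]],
])

```text
time_s: 18.8
tool_pos: [0.4662, -0.306, 0.021]
tool_rot: [-89.9, -0.1, -99.2]
force: [0.0, -0.0, 0.3]
grip_width: 0.0563
```

carry_out([
  [[0, 0, 0], [0, 0, 0]],
  [[0, 0, 0], [0, 0, 0]],
  [[0, 0, 0], [0, 0, 0]],
  [[0, 0, 0], [0, 0, 0]],
  [[0, 0, 0], [0, 0, 0]],
], jaw=0.15, squeeze=20)

```text
time_s: 19.3
tool_pos: [0.465, -0.3055, 0.0193]
tool_rot: [-90.0, -0.0, -99.2]
force: [-0.8, 0.6, 1.9]
grip_width: 0.0259
```

carry_out([
  [[0, -20, 0], [0, 0, 0]],
  [[0, -40, 0], [0, 0, 0]],
  [[0, -45, 0], [0, 0, 0]],
  [[0, -45, 0], [0, 0, 0]],
  [[0, -45, 0], [0, 0, 0]],
  [[-40, -25, 3.5], [0, 0, 0]],
  [[-43, -22, 3.5], [0, 0, 0]],
  [[-43, -22, 3.5], [0, 0, 0]],
  [[-43, -22, 3.5], [0, 0, 0]],
  [[-43, -22, 3.5], [0, 0, 0]],
  [[-20, -10, 1], [0, 0, 0]],
  [[0, 0, 0], [0, 0, 0]],
])

```text
time_s: 20.5
tool_pos: [0.5216, -0.0745, 0.3391]
tool_rot: [-89.8, 0.1, -98.8]
force: [1.4, 0.4, -0.8]
grip_width: 0.0267
```

```bash
python3 see.py o; python3 -c "
from h import *
print(totool(glob([0,-0.003,.335])))"
```

```text
20.5 [ 0.5216 -0.0745  0.3391] [-8.980e+01  6.000e-02 -9.876e+01]
local [-0.0143 -0.1737  0.3391]
[-176.1    1.6   13.5]
```

View pics/o_w.png

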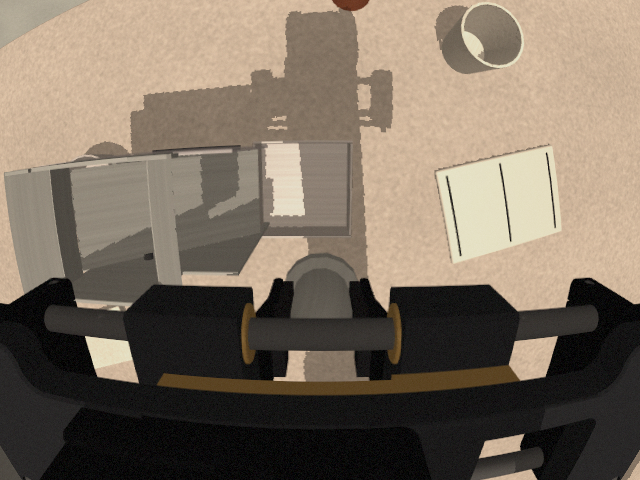

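View pics/o_s.png

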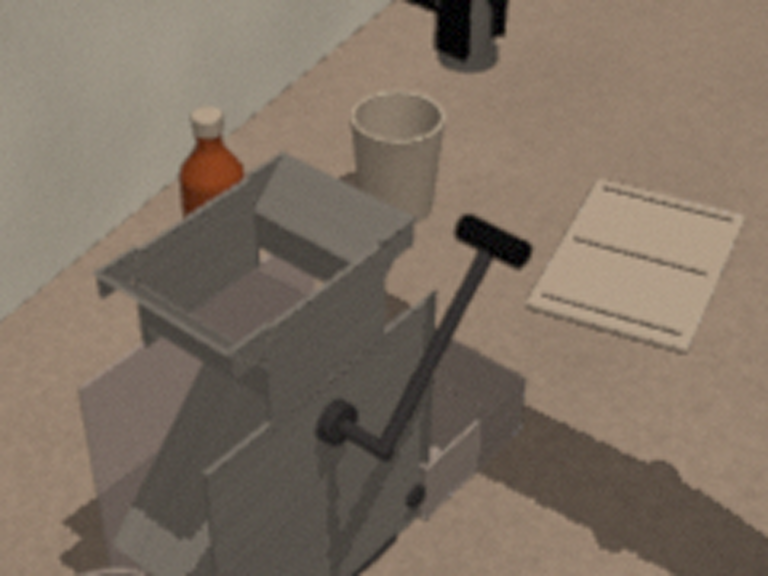

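carry_out([
  [[-44, 0, 3.5], [0, 0, 0]],
  [[-44, 0, 3.5], [0, 0, 0]],
  [[-44, 0, 3.5], [0, 0, 0]],
  [[-44, 0, 3], [0, 0, 0]],
  [[0, 0, 0], [0, 0, 0]],
  [[0, 0, 0], [0, 0, 0]],
  [[0, 0, 0], [0, 0, 0]],
])

```text
time_s: 21.3
tool_pos: [0.5618, 0.0892, 0.336]
tool_rot: [-90.1, -0.1, -99.4]
force: [-0.5, 0.5, 0.5]
grip_width: 0.0261
```

```bash
python3 -c "
from h import *
print(totool(glob([0,-0.003,.27])))"
```

```text
[-2.9 66.  -0.7]
```

carry_out([
  [[-3, 20, -1], [0, -0.6, 0]],
  [[0, 25, 0], [0, 0, 0]],
  [[0, 22, 0], [0, 0, 0]],
  [[0, 0, 0], [0, 0, 0]],
  [[0, 0, 0], [0, 0, 0]],
  [[0, 0, 0], [0, 0, 0]],
])

```text
time_s: 21.9
tool_pos: [0.5621, 0.0945, 0.2716]
tool_rot: [-89.9, 0.0, -98.7]
force: [-0.8, 0.3, 0.3]
grip_width: 0.0264
```

carry_out([
  [[0, 0, 0], [0, 0, 0]],
  [[0, 0, 0], [0, 0, 0]],
  [[0, 0, 0], [0, 0, 0]],
  [[0, 0, 0], [0, 0, 0]],
  [[0, 0, 0], [0, 0, 0]],
], jaw=0.65)

```text
time_s: 22.4
tool_pos: [0.5613, 0.0954, 0.2701]
tool_rot: [-90.0, -0.0, -98.6]
force: [-0.2, 0.5, 0.5]
grip_width: 0.0543
```

carry_out([
  [[0, -30, 0], [0, 0, 0]],
  [[0, -40, 0], [0, 0, 0]],
  [[0, -40, 0], [0, 0, 0]],
  [[0, 0, 0], [0, 0, 0]],
  [[0, 0, 0], [0, 0, 0]],
  [[0, 0, 0], [0, 0, 0]],
])

```text
time_s: 23.0
tool_pos: [0.5608, 0.0952, 0.3787]
tool_rot: [-90.1, -0.0, -98.6]
force: [-0.1, 0.3, -0.3]
grip_width: 0.0565
```

```bash
python3 - <<'E'
from h import *
from cell import env
import cv2
im,M,R=look('pics/p_w.png',['nozzle'])
s=env.read_camera('side');cv2.imwrite('pics/p_s.png',cv2.resize(s[170:410,200:460,::-1],None,fx=2.5,fy=2.5,interpolation=cv2.INTER_CUBIC))
s=env.read_camera('scene');cv2.imwrite('pics/p_c.png',s[:,:,::-1]);cv2.imwrite('pics/p_cz.png',cv2.resize(s[180:380,270:470,::-1],None,fx=3,fy=3,interpolation=cv2.INTER_CUBIC))
E
```

```text
23.0 [0.5608 0.0952 0.3787] [-9.011e+01 -5.000e-02 -9.860e+01]
nozzle [(0.84, [444.0, 188.5], 582)]
```

View pics/p_s.png

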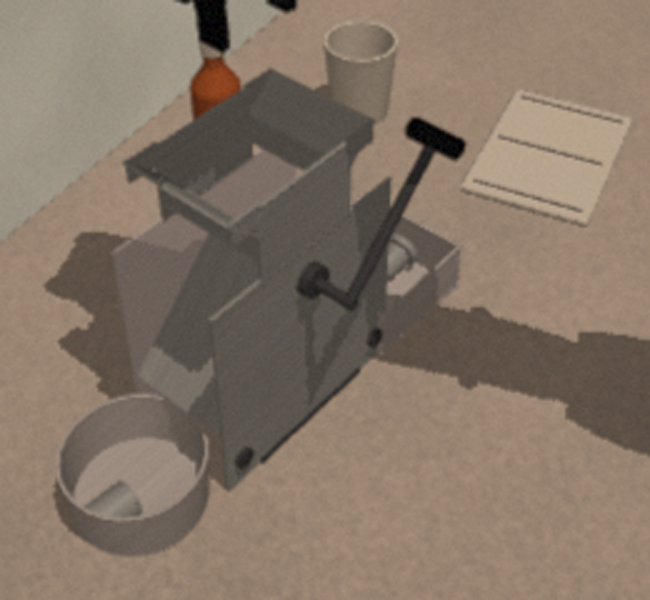

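View pics/p_cz.png

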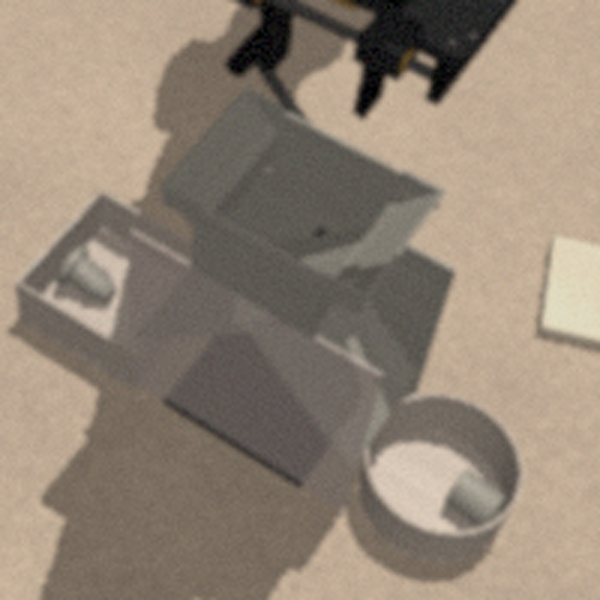

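View pics/p_w.png

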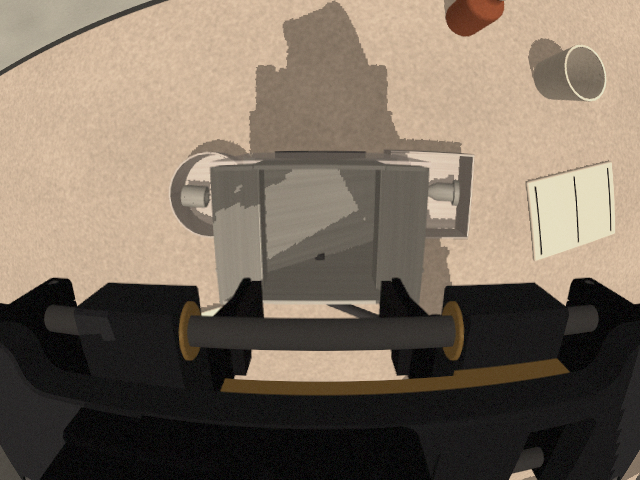

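```bash
python3 - <<'E'
from h import *
from cell import env
D=pickle.load(open('d.pkl','rb'))
import cv2
s=env.read_camera('side')
for l in ['paper_cup','sauce_bottle','order_pad']:
    print(l,D['scene',l][0]['xy'],[q['xy'] for q in env.outline_of('scene',l)[:1]])
print(env.get_obs()['time_s'],env.sign_off())
E
```

```text
paper_cup [189.4, 279.7] [[189.8, 279.2]]
sauce_bottle [217.9, 334.9] [[216.5, 336.3]]
order_pad [479.3, 279.7] [[369.0, 262.3]]
the job is handed in; nothing more can be done
23.4 None
```

The job is done and handed in at about 23.4 s of the 72 s allowed. I swung the lever fully to the round tub's side (+y) and dropped the bush through the hopper. Then I swung it fully to the square tub's side (-y) and dropped the nozzle.

**Parts:** The last pictures from all three cameras show the bush lying in the round tub and the nozzle lying in the square tub.

**Lever:** It is on the square tub's side. Its handle shows within about 2 pixels of where the end stop should put it. At each stop the pushing force rose to about 14 N.

**Gripper:** It ended open and empty about 100 mm above the hopper, with no contact force.

**Bystanders:** The outlines of the cup and the bottle moved at most 2 pixels from the start, which is within the detector's noise. The final check on the order pad failed, because the network reported a spot on the chute instead. The scene pictures show the visible part of the pad in the same place after both drops, and the arm never worked down near it.

**Other reading that disagreed:** With the nozzle gripped, the fingers read about 26 to 26.7 mm against its 27 mm neck. It was held upright and carried without slipping.

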